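# Step the filter turret to the ring label and open the shutter

## Task

Turn the microscope lamp's filter turret by pushing its upright tab gently round with a fingertip, until the tab has clicked in pointing at the label with the black ring. Then press the large round shutter button on the control box all the way down and let it come up again. Do not press the button before the filter is in place, do not pinch or force the tab, and leave everything else on the bench where it is.

Things in the scene. Friction and masses are not known exactly. Their poses are not given: they have to be found in the camera images.
- turret_base: Grey round filter-turret housing fixed to the bench, 244 mm across, 35 mm high, lamp coupling on its +x side. Origin on the bench under the vertical turret axis. On it turns a flat black dial, 142 mm across, face 47 mm above the bench, hub 51 mm. The four label buttons lie on the housing's rim, 98 mm from the axis, tops 37 mm above the bench.
- turret (a joint): Dial angle, rad, growing anticlockwise seen from above; at 0 the tab points along the housing's -x. Hard ends at -2.75 and 2.75. Click stops every pi/4 from 0; a hump between stops takes about 3 N at the tab, then the dial falls into the next stop by itself, up to 0.4 rad ahead of the finger. Labels at +-1.571 and +-2.356 only. Starts near -0.785, 0 or 0.785.
- turret_axis (a point): Point on the dial's vertical axis at the dial's face, 47 mm above the bench.
- tab_centre (a point): Centre of the single aluminium tab standing on the dial, 62 mm from the axis and 64 mm above the bench. The tab is an upright fin, 30 mm long radially (47 to 77 mm from the axis), 12 mm thick, 36 mm high from 46 to 82 mm above the bench.
- tab_mark (a point): Point the tab points at, straight out from the axis through the tab, 98 mm from the axis at the height of the labels; turns with the dial. It lies over a label's centre when the tab is clicked at that label.
- label_ring: The wanted label: round white button 40 mm across, 2 mm thick, with a black ring (31 mm outside, 18 mm inside) on it. Origin at the centre of its underside, 35 mm above the bench.
- label_spot: Label of the same size with a small black spot (14 mm) in its middle. Same origin.
- label_bar: Label of the same size with a straight black bar (32 x 8 mm). Same origin.
- label_plain: Label of the same size, plain white. Same origin.
- control_box: Grey shutter control box, 100 x 85 x 40 mm, fixed to the bench. Origin at the centre of its underside, x along the 100 mm side, z up. It carries one large round push button in a housing and, 50 mm farther along x, two small black knobs 18 mm across, 14 mm high, which do not move.
- shutter_top (a point): Centre of the top of the large shutter push button, 30 mm across, facing up, on the control box.
- shutter (a joint): Travel of the shutter button, m: 0 released, 0.006 fully down at about 4 N; it springs back.
- petri_dish: Shut petri dish, 94 mm across, 17 mm high, loose. Origin at its underside. To be left alone.
- slide_box: Blue slide box, 87 x 102 x 35 mm, loose. Origin at its underside. To be left alone.
- lens_can: Dark metal lens canister, 41 mm across, 50 mm high, loose, standing between the turret and the control box. Origin at its underside. To be left alone.
- filter_cell: Aluminium ring, 35 mm across, 10 mm high, loose, lying by the turret. Origin at its underside. To be left alone.
- wash_bottle: White bottle with red cap, 62 mm across, 150 mm high, loose. Origin at its underside. To be left alone.
- tube_rack: Grey tube rack, 70 x 170 mm, 66 mm high with its capped tubes, loose. Origin at its underside. To be left alone.
- marker: Marker pen, 125 mm long, 15 mm thick, loose, lying along its x. Origin at its underside. To be left alone.
Mind the look-alikes: they are no part of the job. What is shaped like the control_box but pink is not meant.

How it is judged:
By the outcome, as a careful person would: the job done as asked, in the order asked, and still so for the second after the job is handed in, with the robot touching nothing.
It also fails if it takes over 64 s, if anything falls off the work surface, if the arm or the gripper's body presses on something with over 40 N, if the wrist force passes 120 N, or if a joint passes its speed limit or range.

## Robot

A 6-joint arm with a two-finger parallel gripper is mounted at the origin on the work surface. World frame = base frame: x ahead of the robot, y to its left, z up, the work surface at z = 0. Lengths are in m, angles in rad, forces in N, time in s.
With the tool pointing down it reaches from about 0.35 to 0.725 m from the base axis. Payload 4.3 kg.
Tool frame: the origin (TCP) lies at the very end of the fingers, on their centre line; the grasp point (between the pads) lies 19 mm behind it (robot.grip_point_offset is the distance from the TCP to the grasp point, in m); z points along the fingers, y is the line along which they close (so a half turn about z gives the same grasp; the last joint's range is limited). The gripper opens to 85 mm and grips with 20 to 120 N. Pads are 22 mm wide; open, the fingers measure 114 mm over their backs; the gripper's body (76 mm by 85 mm) begins 54 mm behind the grasp point. The pads swing forward as they close: fully open they stand 13 mm farther back than shut.
Start: joints at [1.109, 0.377, 0.081, 1.274, 0, 1.46], TCP at [0.198, 0.54, 0.231] pointing down, gripper open.
Joint ranges: [-2.72, 2.72], [-0.84, 1.66], [-1.02, 1.22], [-1.77, 2.12], [-1.37, 1.28], [-3.14, 3.14]. Speed limits (rad/s): [2.57, 2.57, 3.14, 3.14, 3.14, 3.14].

## Interface

Orientations are given as a unit quaternion [w, x, y, z].
In Python, from plant import robot gives the robot as it stands. Calls block until the motion is done:
- robot.goto(position, orientation): joint-space move of the TCP to a pose.
- robot.move_straight(position, attitude=None, speed=0.15, force_limit=None): straight line of the TCP; attitude=None keeps the orientation; speed is the mean speed in m/s. With force_limit (N) it stops when the force on the tool has changed by that much, and returns True; else False.
- robot.move_j(angles): joint-space move.
- robot.gripper_to(opening, grasp_force=None): finger opening in m; grasp_force is the grip in N (None keeps the last); returns when the fingers have stopped.
- robot.hold(seconds).
- robot.inverse_kinematics(position, orientation): joint angles nearest the present ones, or None.
- robot.get_obs(): the state.
- robot.read_camera(name): name is "side" or "top" or "wrist"; returns the picture (480x640x3 uint8, red, green, blue); there is no depth.
- robot.calibration(name): a dict with "intrinsics" (3x3 intrinsics, pixels), "origin" and "rotation" of the camera in the world; the wrist camera has in their place "mount" (4x4, takes a point from camera to tool coordinates, whose origin is the TCP and whose axes are the flange's). Camera axes: x right, y down, z forward; pixel columns grow to the right and rows downward; lengths in m; the calibration is good to about 2 mm. A picture is of the moment at which its call begins: read the wrist's pose just before it. calibration takes no time and is no camera call.
A pose or a line that the arm cannot do raises robot.MotionError and nothing moves.
- robot.sign_off(): hands the job in; it is judged then, once.
The state is a dict: "time_s": time; "joint_pos": joint angles; "qvel": joint speeds; "joint_torque": joint torques, N m; "tool_pos": TCP position; "eef_rot": TCP orientation; "wrist_force": force on the tool from outside, world axes, zero at the start; "wrist_torque": the same for the moment, N m; "finger_gap": finger opening in m; "grip_force": force on a finger pad.
Only numpy, scipy, OpenCV 4.12 (cv2) and the standard library are available. Lean on these libraries where they do the work, as an engineer would, in place of code of your own. Each camera call takes 0.05 s, during which the arm holds its last target. There are 200 camera calls.

## Working session

There is one attempt and no reset: what is moved stays moved. The work goes in short steps, each a Python script; the robot and the scene stay as the last script left them, time stands still between calls to the robot, and variables do not carry over. Pictures are saved under pics/ and viewed, at most 10 in all, crops included, and the job is handed in when it is done.

```bash
ls; mkdir -p pics; cat > h.py <<'E'
import numpy as np, cv2
from plant import robot
def shot(cam,name):
    im=robot.read_camera(cam); cv2.imwrite(f'pics/{name}.png',im[:,:,::-1]); return im
def ray(cam,uv):
    c=robot.calibration(cam); d=np.array(c['rotation'])@np.linalg.inv(c['intrinsics'])@np.array([uv[0],uv[1],1.]); return np.array(c['origin']),d
def onz(cam,uv,z):
    o,d=ray(cam,uv); return o+d*(z-o[2])/d[2]
def proj(cam,p):
    c=robot.calibration(cam); q=np.array(c['intrinsics'])@(np.array(c['rotation']).T@(np.array(p)-c['origin'])); return q[:2]/q[2]
def two(c1,u1,c2,u2):
    o1,d1=ray(c1,u1);o2,d2=ray(c2,u2)
    s=np.linalg.lstsq(np.c_[d1,-d2],o2-o1,rcond=None)[0]
    a,b=o1+s[0]*d1,o2+s[1]*d2; return (a+b)/2,np.linalg.norm(a-b)
E
python3 - <<'E'
from h import *
shot('top','top0');shot('side','side0')
for c in('top','side'):
    k=robot.calibration(c);print(c,{a:np.round(b,3).tolist() if not isinstance(b,str) else b for a,b in k.items()})
o=robot.get_obs();print(o['time_s'],o['tool_pos'],o['eef_rot'])
E
```

```text
pics
top {'intrinsics': [[601.962, 0.0, 328.434], [0.0, 601.962, 234.527], [0.0, 0.0, 1.0]], 'origin': [0.422, -0.085, 1.519], 'rotation': [0.033, -0.699, 0.713, -0.045]}
side {'intrinsics': [[442.825, 0.0, 324.625], [0.0, 442.825, 242.041], [0.0, 0.0, 1.0]], 'origin': [0.232, -0.79, 0.8], 'rotation': [-0.396, 0.887, -0.216, 0.096]}
0.1 [0.19788395 0.5392836  0.23047013] [-2.48276197e-04  1.75003947e-01  9.84567332e-01 -8.51992805e-04]
```

View pics/top0.png

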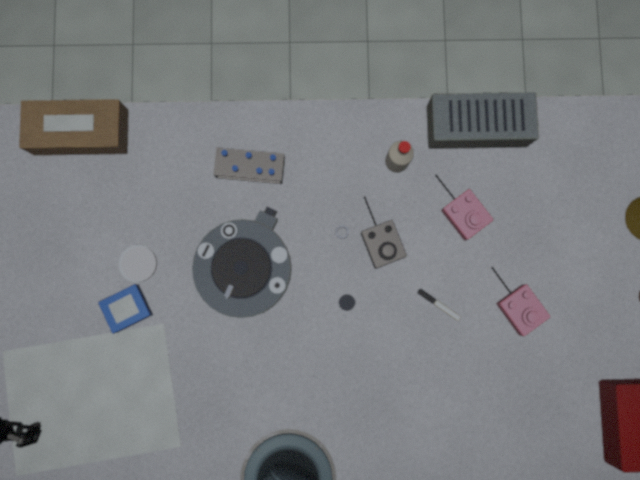

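View pics/side0.png

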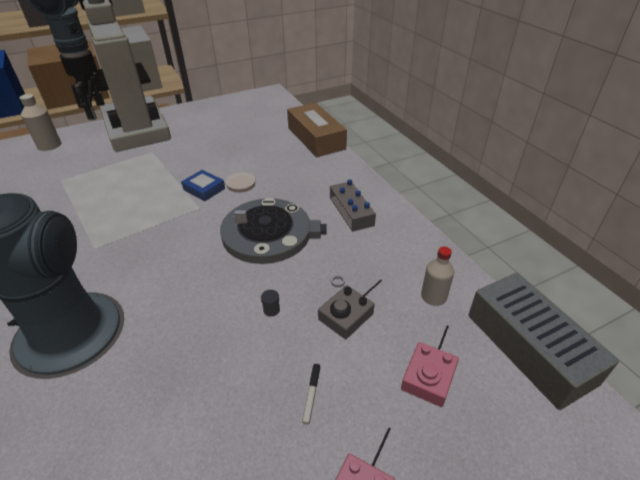

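The top view shows the turret at (241,268), with its coupling at (268,215) and its tab at (228,291), so the dial is near 0. The labels that could be confused are ring (229,230), bar (206,250), plain (280,255) and spot (277,285). Of the boxes, the grey one at (384,244) is the real one, with its button at about (388,251). The pink ones at (467,214) and (523,309) are decoys. I'll check these in a close crop.

```bash
python3 - <<'E'
s=open('h.py').read()
s=s.replace("def shot","from scipy.spatial.transform import Rotation as R\ndef RM(c): q=c['rotation']; return R.from_quat([q[1],q[2],q[3],q[0]]).as_matrix()\ndef shot",1).replace("np.array(c['rotation'])","RM(c)")
open('h.py','w').write(s)
E
python3 - <<'E'
from h import *
im=cv2.imread('pics/top0.png')
a=cv2.resize(im[205:325,185:300],None,fx=4,fy=4,interpolation=cv2.INTER_CUBIC)
b=cv2.resize(im[215:275,352:412],None,fx=5,fy=5,interpolation=cv2.INTER_CUBIC)
c=np.zeros((480,770,3),np.uint8);c[:,:460]=a;c[:300,465:765]=b
cv2.imwrite('pics/crop.png',c)
print(proj('top',[0,0,0]),proj('side',[0,0,0]))
# labels: white blobs
for cam,f,roi in(('top','top0',(200,190,320,300)),('side','side0',(195,215,262,330))):
    im=cv2.imread(f'pics/{f}.png');r0,c0,r1,c1=roi;g=im[r0:r1,c0:c1].min(2)
    n,l,st,ce=cv2.connectedComponentsWithStats((g>140).astype(np.uint8))
    print(cam,[(np.round(ce[i]+[c0,r0],1).tolist(),st[i].tolist()[2:]) for i in range(1,n) if st[i][4]>15])
    d=(im[r0:r1,c0:c1].max(2)<55).astype(np.uint8)
    n,l,st,ce=cv2.connectedComponentsWithStats(d)
    print([(np.round(ce[i]+[c0,r0],1).tolist(),st[i].tolist()) for i in range(1,n) if st[i][4]>100])
E
```

```text
[287.67631935 477.30576526] [ 67.34508483 331.78615911]
top [([228.6, 230.1], [4, 5, 19]), ([201.3, 248.1], [8, 11, 44]), ([209.3, 252.3], [7, 11, 41]), ([278.8, 254.4], [14, 14, 157]), ([276.7, 284.9], [15, 15, 118])]
[]
side [([289.1, 240.3], [14, 8, 90]), ([261.2, 248.0], [14, 9, 68])]
[([265.6, 223.8], [23, 11, 54, 36, 1434]), ([296.2, 247.6], [65, 38, 31, 26, 145])]
```

View pics/crop.png

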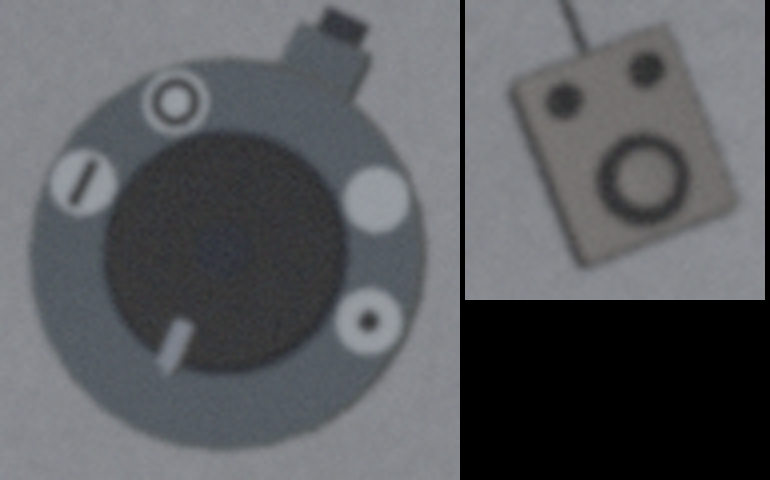

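The crop confirms the choice: the ring label is at top pixel (229.0,230.5), the tab is near angle 0, and the grey box's button is at (387.6,251). Next I'll work out the positions and take two wrist views.

```bash
python3 - <<'E'
from h import *
L=dict(ring=(229,230.5),bar=(205.75,250.5),plain=(279,255),spot=(277.25,285.5))
P={k:onz('top',v,.037)[:2] for k,v in L.items()}
A=np.array(list(P.values()))
s=np.linalg.lstsq(np.c_[2*A,np.ones(4)],(A**2).sum(1),rcond=None)[0]
c=s[:2];print('axis',c,'r',np.sqrt(s[2]+c@c))
for k in P: d=P[k]-c;print(k,P[k].round(4),np.degrees(np.arctan2(d[1],d[0])).round(1))
for n,u,v in(('plain',(278.8,254.4),(289.1,240.3)),('spot',(276.7,284.9),(261.2,248))): print(n,two('top',u,'side',v))
for u in((231.25,285.5),(227,298)):
    p=onz('top',u,.08)[:2]-c;print('tab',p,np.linalg.norm(p),np.degrees(np.arctan2(p[1],p[0])))
print('shutter',onz('top',(387.6,251),.055), 'knobs',onz('top',(372,235),.05),onz('top',(388.6,229),.05))
print('can',onz('top',(347,302),.05),'mount',np.round(robot.calibration('wrist')['mount'],3).tolist(),np.round(robot.calibration('wrist')['intrinsics'],1).tolist())
down=robot.get_obs()['eef_rot']
try:
    q=[0,1,0,0]
    for p in((.47,.115,.30),(.47,-.25,.25)): print(robot.inverse_kinematics(p,q),robot.inverse_kinematics(p,[0,0,1,0]))
except Exception as e: print(e)
E
```

```text
axis [0.50772196 0.10530594] r 0.09820126997958807
ring [0.6016 0.135 ] 17.6
bar [0.5531 0.1922] 62.5
plain [0.5384 0.0123] -71.8
spot [0.4636 0.0174] -116.7
plain (array([0.54118038, 0.01220028, 0.03819174]), np.float64(0.002900471790868017))
spot (array([0.46646322, 0.01827745, 0.03793094]), np.float64(0.0029799588495909037))
tab [-0.04312628  0.01832951] 0.04685986160353787 156.97355759851231
tab [-0.0724709   0.02847063] 0.07786275592462173 158.55231812758788
shutter [ 0.54157713 -0.25401372  0.055     ] knobs [ 0.58216547 -0.21744714  0.05      ] [ 0.59623516 -0.25877817  0.05      ]
can [ 0.41984851 -0.15201717  0.05      ] mount [[-0.001, -0.957, -0.29, 0.074], [1.0, -0.001, 0.0, 0.001], [-0.0, -0.29, 0.957, -0.144], [0.0, 0.0, 0.0, 1.0]] [[334.1, 0.0, 318.7], [0.0, 334.1, 240.2], [0.0, 0.0, 1.0]]
[ 0.10876841  0.18040747 -0.00877272  1.38161614  0.         -3.03282425] [ 0.10876841  0.18040747 -0.00877272  1.38161614  0.          0.10876841]
[-6.08040352e-01  2.85255126e-01 -1.32846851e-03  1.28421273e+00
  0.00000000e+00  2.53355230e+00] [-0.60804035  0.28525513 -0.00132847  1.28421273  0.         -0.60804035]
```

The fit puts the axis at (0.508,0.105), with a label radius of 98.2 mm and heights of about 38 mm. The zero direction is at about 152.5°. The ring is at -2.356, so the tab has to go clockwise three stops. I'll shut the gripper, go above the trailing side of the tab and look with the wrist camera.

```bash
cat >> h.py <<'E'
C=np.array([.5077,.1053]); Z0=np.radians(152.5)
def quat(a): return [0,-np.sin(a/2),np.cos(a/2),0] if False else (lambda q:[q[3],q[0],q[1],q[2]])((R.from_euler('z',a)*R.from_quat([0,1,0,0])).as_quat().tolist())
def pose(t,off,z,r=.062):
    "finger at dial angle t (rad), off metres behind (anticlockwise of) the tab's mid-plane"
    th=Z0+t; u=np.array([np.cos(th),np.sin(th)]); v=np.array([-u[1],u[0]])
    p=C+r*u+off*v; return [*p,z],quat(th-np.pi/2)
def wray(uv,o):
    k=robot.calibration('wrist'); M=np.array(k['mount']); q=o['eef_rot']
    W=R.from_quat([q[1],q[2],q[3],q[0]]).as_matrix()
    d=W@M[:3,:3]@np.linalg.inv(k['intrinsics'])@np.array([uv[0],uv[1],1.]); return W@M[:3,3]+o['tool_pos'],d
def wproj(p,o):
    k=robot.calibration('wrist'); M=np.array(k['mount']); q=o['eef_rot']
    W=R.from_quat([q[1],q[2],q[3],q[0]]).as_matrix()
    x=np.array(k['intrinsics'])@(M[:3,:3].T@(W.T@(np.array(p)-o['tool_pos'])-M[:3,3])); return (x[:2]/x[2]).round(1)
def st(m=''):
    o=robot.get_obs(); print(m,round(o['time_s'],2),np.round(o['tool_pos'],4),'F',np.round(o['wrist_force'],1)); return o
E
python3 - <<'E'
from h import *
robot.gripper_to(0.0); st('shut')
robot.goto(*pose(.09,.055,.16)); o=st('above')
shot('wrist','w1')
for n,p in(('axis',[*C,.047]),('tab0',[*pose(0,0,.082)[0]]),('bar',[.5531,.1922,.037]),('spot',[.4636,.0174,.037]),('tcp',o['tool_pos'])): print(n,wproj(p,o))
E
```

```text
shut 0.87 [0.1981 0.5398 0.2314] F [-0.6  0.5 -0.7]
above 3.09 [0.4296 0.0783 0.1601] F [0.4 0.2 0.2]
axis [245.1 296.6]
tab0 [317.9 324.3]
bar [244.5 384. ]
spot [249.1 178.3]
tcp [318.1 299.9]
```

View pics/w1.png

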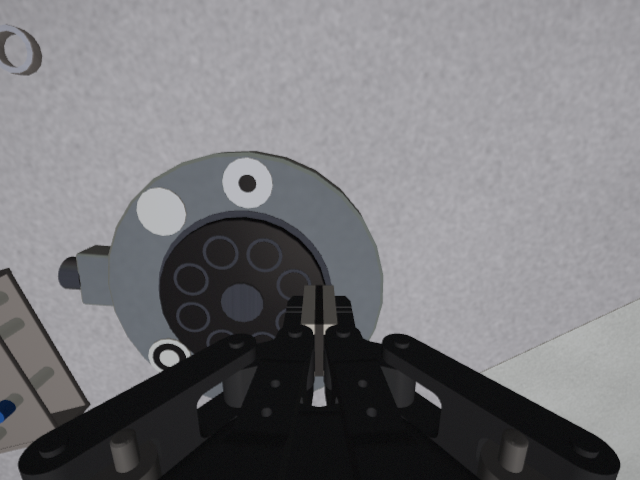

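In the wrist view the fingertips are at about (318,300), above the dial on the trailing side, and the hub is at (241,302). The spot label is at (247,183) and the ring at (169,357). The predictions agree to about 4 mm, so I'll shift the axis slightly. Then I'll descend and touch the tab with a force limit.

```bash
sed -i 's/^C=.*; Z0/C=np.array([.5092,.1068]); Z0/' h.py
python3 - <<'E'
from h import *
robot.goto(*pose(.05,.05,.16))
hit=robot.move_straight(pose(.05,.05,.058)[0],speed=.08,force_limit=5); st(f'down {hit}')
hit=robot.move_straight(pose(.05,.008,.058)[0],speed=.02,force_limit=1.5); o=st(f'touch {hit}')
th=Z0+.05;u=np.array([np.cos(th),np.sin(th)]);d=o['tool_pos'][:2]-C
print('r',d@u,'off',d@[-u[1],u[0]])
E
```

```text
down False 4.82 [0.4325 0.0872 0.0584] F [-1.4 -0.6 -0.4]
touch True 6.4 [0.4464 0.1195 0.0576] F [ 0.1  0.5 -0.2]
r 0.062404073123830624 off 0.014667866670744762
```

```bash
python3 - <<'E'
from h import *
for t in np.arange(-.05,-1.36,-.1):
    p,q=pose(t,.015,.058)
    hit=robot.move_straight(p,q,speed=.03,force_limit=10)
    o=robot.get_obs();th=Z0+t;print(round(t,2),hit,round(o['time_s'],2),'tang',round(float(o['wrist_force'][:2]@[-np.sin(th),np.cos(th)]),1),np.round(o['wrist_force'],1))
    if hit: break
im=shot('top','top1')
cv2.imwrite('pics/top1c.png',cv2.resize(im[205:325,185:300,::-1],None,fx=4,fy=4,interpolation=cv2.INTER_CUBIC))
E
```

```text
-0.05 False 6.76 tang 1.4 [-1.8 -0.5 -2.1]
-0.15 False 7.12 tang 3.1 [-2.4 -2.1 -1.8]
-0.25 False 7.49 tang 3.0 [-3.1 -1.2 -1.9]
-0.35 False 7.86 tang 2.1 [-2.3 -0.7 -1.2]
-0.45 False 8.22 tang -0.4 [0.4 0.2 0.2]
-0.55 False 8.59 tang 0.1 [ 0.2 -0.5 -0.2]
-0.65 False 8.96 tang 0.6 [-0.5 -0.3  0.7]
-0.75 False 9.32 tang 0.8 [-0.8 -0.3 -0.6]
-0.85 False 9.69 tang 1.7 [-1.8  0.2 -0.3]
-0.95 False 10.06 tang 2.6 [-2.8  1.3  1.4]
-1.05 False 10.43 tang 2.7 [-2.8  2.  -0.4]
-1.15 False 10.79 tang 1.9 [-1.9  0.9 -0.6]
-1.25 False 11.16 tang -0.6 [0.7 0.1 0.7]
-1.35 False 11.53 tang -0.3 [ 0.2 -0.2  0.6]
```

View pics/top1c.png

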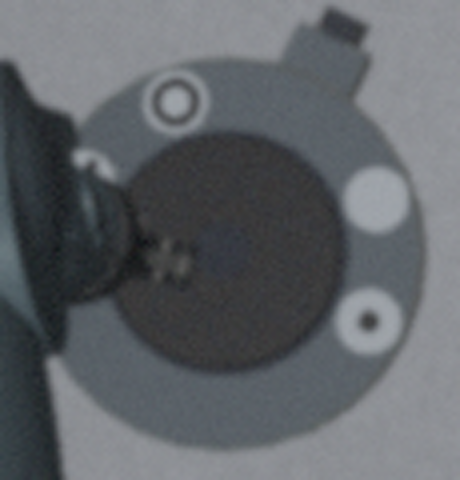

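The forces show two clean clicks, near -0.4 and -1.2, and the arm now hides the tab from the top camera. I'll push over the third hump, stop once the force drops, then back off and look.

```bash
python3 - <<'E'
from h import *
for t in np.r_[np.arange(-1.45,-1.9,-.1),np.arange(-1.93,-2.2,-.04)]:
    p,q=pose(t,.015,.058)
    hit=robot.move_straight(p,q,speed=.03,force_limit=10)
    o=robot.get_obs();th=Z0+t;f=float(o['wrist_force'][:2]@[-np.sin(th),np.cos(th)]);print(round(t,2),hit,round(o['time_s'],2),'tang',round(f,1))
    if hit or (t<-1.92 and f<.6): break
robot.move_straight(pose(t,.045,.058)[0],speed=.08)
robot.move_straight(pose(t,.045,.16)[0],speed=.12)
p,q=pose(-1.6,.06,.25); robot.goto([.42,.0,.25],quat(0)); o=st()
im=shot('top','top2'); shot('wrist','w2')
w=cv2.imread('pics/w2.png'); a=cv2.resize(im[205:325,185:300,::-1],None,fx=3,fy=3,interpolation=cv2.INTER_CUBIC)
c=np.zeros((360,795,3),np.uint8);c[:,:345]=a;c[:,350:795]=cv2.resize(w,None,fx=.75,fy=.75)[:, :445]
cv2.imwrite('pics/after.png',c)
E
```

```text
-1.45 False 11.94 tang 0.3
-1.55 False 12.31 tang 0.7
-1.65 False 12.68 tang 3.4
-1.75 False 13.04 tang 2.6
-1.85 False 13.41 tang 1.9
-1.93 False 13.72 tang 1.2
-1.97 False 13.97 tang -0.2
 16.64 [4.200e-01 2.000e-04 2.495e-01] F [ 0.4 -0.5 -0. ]
```

View pics/after.png

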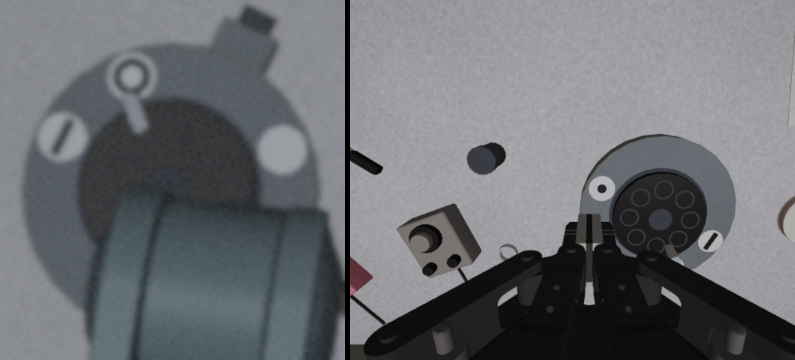

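In the top view the tab now points at the ring label (tab tip at crop (129,98), ring at (131,76)). In the wrist view, the grey box's button is at composite pixel (422,240), the can at (486,158), and the filter cell lies beside the box. I'll check the tab angle numerically, then look at the button from close by.

```bash
python3 - <<'E'
from h import *
c=np.array([.5077,.1053])
for u in((232,249),(228,237.7)):
    p=onz('top',u,.08)[:2]-c;print('tab',np.linalg.norm(p),np.degrees(np.arctan2(p[1],p[0])),'want 17.6')
a=np.arctan2(-.254,.5416)
robot.goto([.50,-.235,.20],quat(a)); o=st()
im=shot('wrist','w3'); print(wproj([.5416,-.254,.055],o))
c=im[150:450,170:470,::-1]; cv2.imwrite('pics/w3c.png',cv2.resize(c,None,fx=2,fy=2)) 
E
```

```text
tab 0.04685476408035512 20.338109998893245 want 17.6
tab 0.07582493336281312 19.865903072121043 want 17.6
 17.73 [ 0.4999 -0.2338  0.2002] F [-1.4  0.2 -0.6]
[317.2 274.3]
```

View pics/w3.png

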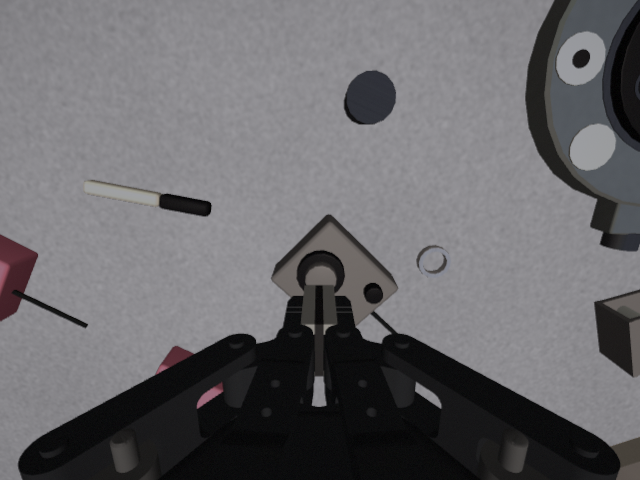

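The button is at about (321,273) in the wrist view, against a prediction of (317,274). Before pressing, I'll measure the tab more exactly now that the arm is out of the top camera's view, and triangulate the button height.

```bash
python3 - <<'E'
from h import *
o=robot.get_obs(); im=shot('top','top3')
def blob(m):
    n,l,s,c=cv2.connectedComponentsWithStats(m.astype(np.uint8)); i=1+np.argmax(s[1:,4]); return l==i
r0,c0=205,185; g=im[205:325,185:300].astype(float).mean(2)
d=blob(cv2.GaussianBlur(g,(0,0),1)<66)
h=cv2.convexHull(np.argwhere(d)[:,::-1].astype(np.int32)); e=cv2.fitEllipse(h); print('dial ellipse',e)
ax=onz('top',np.array(e[0])+[c0,r0],.047); print('axis',ax)
yy,xx=np.mgrid[:120,:115]; ins=np.hypot(xx-e[0][0],yy-e[0][1])<e[1][0]/2-3
t=blob(ins&(g>85)); w=np.argwhere(t)[:,::-1]+[c0,r0]; print('tab px',len(w),w.mean(0))
for c in (ax[:2],np.array([.5077,.1053])):
    p=onz('top',w.mean(0),.08)[:2]-c; print(np.linalg.norm(p),np.degrees(np.arctan2(p[1],p[0])))
m,ev=cv2.PCACompute(w.astype(np.float32),None); a=onz('top',m[0],.08);b=onz('top',m[0]+5*ev[0],.08);print('pca',np.degrees(np.arctan2(b[1]-a[1],b[0]-a[0])))
o1,d1=ray('top',(387.6,251))
for uv in((320,273),(321,275)):
    o2,d2=wray(uv,o); s=np.linalg.lstsq(np.c_[d1,-d2],o2-o1,rcond=None)[0]; print('button',o1+s[0]*d1,o2+s[1]*d2)
    print(o2+d2*(.055-o2[2])/d2[2])
E
```

```text
dial ellipse ((55.9864616394043, 62.761085510253906), (58.55876922607422, 59.400482177734375), 47.71919631958008)
axis [0.50823083 0.10459526 0.047     ]
tab px 32 [231.1875 246.125 ]
0.05378238880447756 20.583508283472046
0.05403819465836208 19.686076500082258
pca -66.83225376947166
button [ 0.5416205  -0.25407518  0.05446767] [ 0.54219439 -0.25098827  0.05415805]
[ 0.5418776  -0.25084493  0.055     ]
button [ 0.54103152 -0.25324064  0.06169654] [ 0.54166099 -0.24976733  0.06134685]
[ 0.54409771 -0.25084793  0.055     ]
```

The top camera reads the tab at about 20°, with the ring label at 17.6°, but the blob is only 32 pixels. A closer wrist view will settle it before I press.

```bash
python3 - <<'E'
from h import *
a=np.radians(12)
robot.goto([.63,.137,.20],quat(a)); robot.hold(.3); o=st(); im=shot('wrist','w4')
print('axis',wproj([.508,.105,.047],o),'ring',wproj([.6016,.135,.037],o))
x,y=wproj([.56,.12,.06],o).astype(int); r0,c0=max(0,y-100),max(0,x-130)
print(r0,c0);cv2.imwrite('pics/w4c.png',cv2.resize(im[r0:r0+200,c0:c0+260,::-1],None,fx=3,fy=3,interpolation=cv2.INTER_CUBIC))
E
```

```text
19.6 [0.6301 0.1361 0.2001] F [0.3 0.2 0.4]
axis [311.1  71.6] ring [323. 191.]
41 186
```

View pics/w4c.png

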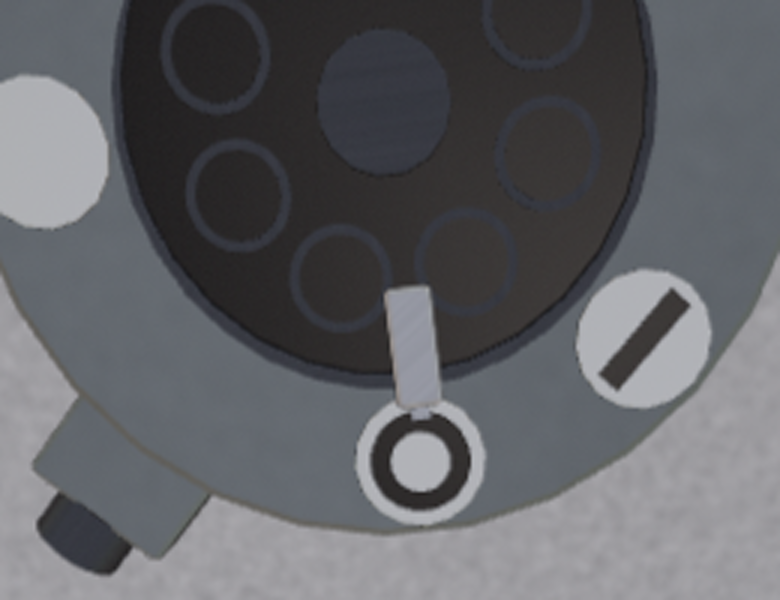

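The close view shows the tab's top running from (408,287) to (419,406) in the crop, the hub at (383,102) and the ring at (420,461). I'll convert these to angles, with a gate: press only if they agree, otherwise stop.

```bash
python3 - <<'E'
from h import *
o=robot.get_obs()
def P(u,z):
    a,d=wray((186+u[0]/3,41+u[1]/3),o); return (a+d*(z-a[2])/d[2])[:2]
ang=lambda v:np.degrees(np.arctan2(v[1],v[0]))
h=P((383,102),.051);rg=P((420,461),.037);a,b=P((408,287),.082),P((419,406),.082)
err=ang((a+b)/2-h)-ang(rg-h)
print('hub',h,'ring',rg,'r',np.linalg.norm(rg-h),'ring ang',ang(rg-h),'tab pos ang',ang((a+b)/2-h),'tab line',ang(b-a),'r',np.linalg.norm((a+b)/2-h))
if abs(err)>4: raise SystemExit('check')
al=np.arctan2(-.2525,.542); B=[.542,-.2525]
robot.goto([*B,.15],quat(al)); robot.hold(.3)
print(robot.move_straight([*B,.075],speed=.1,force_limit=5)); st('near')
hit=robot.move_straight([*B,.040],speed=.015,force_limit=9); st(f'press {hit}')
robot.hold(.2); st('held')
E
```

```text
hub [0.51065983 0.10787048] ring [0.60428067 0.13860288] r 0.09853599442556 ring ang 18.17317647167568 tab pos ang 19.19960474383789 tab line 17.595147322489883 r 0.062325718576742926
False
near 22.34 [ 0.5425 -0.2528  0.0756] F [ 0.6 -0.   1.2]
press True 23.68 [ 0.542  -0.2525  0.056 ] F [-1.2  0.9  5.2]
held 23.88 [ 0.542  -0.2525  0.056 ] F [-0.5  0.8  6.4]
```

The tab is within about 1° of the ring. Next I'll check that the button has really bottomed: pushing slightly deeper should raise the force steeply. Then I'll release it and log the force.

```bash
python3 - <<'E'
from h import *
B=[.542,-.2525]
F=lambda: round(float(np.mean([(robot.hold(.02),robot.get_obs()['wrist_force'][2])[1] for _ in range(6)])),1)
print('now',F())
for z in(.0555,.055,.0545,.054,.0535,.053):
    robot.move_straight([*B,z],speed=.01,force_limit=10); f=F(); print(z,round(robot.get_obs()['tool_pos'][2],4),f)
    if f>14: break
for z in(.056,.057,.058,.059,.060,.061,.062,.063,.065):
    robot.move_straight([*B,z],speed=.02); print('up',round(robot.get_obs()['tool_pos'][2],4),F())
robot.move_straight([*B,.16],speed=.15); st()
robot.goto([.42,.0,.25],quat(0)); robot.hold(.5)
a=shot('wrist','w5'); t=shot('top','top5')
cv2.imwrite('pics/fin.png',np.hstack([cv2.resize(t,(400,300)),cv2.resize(a,(400,300))])[:,:,::-1]); st()
for f in('top0',): print(cv2.absdiff(cv2.imread('pics/top0.png'),t[:,:,::-1].copy())[215:275,352:412].max())
E
```

```text
now 6.0
0.0555 0.056 6.0
0.055 0.056 9.1
0.0545 0.0559 11.7
0.054 0.0559 14.7
up 0.0563 4.6
up 0.0569 3.5
up 0.058 3.2
up 0.059 2.7
up 0.06 2.1
up 0.061 1.8
up 0.062 0.8
up 0.0628 0.1
up 0.0652 -0.3
 29.32 [ 0.5415 -0.2522  0.1592] F [ 0.   0.3 -1. ]
 31.05 [ 4.2e-01 -1.0e-04  2.5e-01] F [1.1 1.  0.3]
12
```

View pics/fin.png

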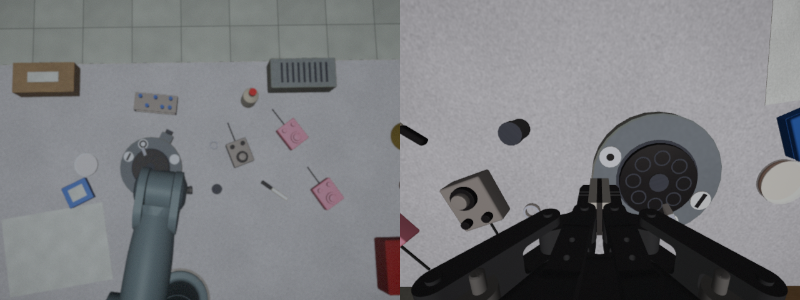

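The button hit a firm stop at 0.056 and sprang back over about 6 mm. The final picture shows the tab at the ring (142,146 in the left view) and everything else where it was.

```bash
python3 -c "
from plant import robot
print(robot.sign_off())"
```

```text
the job is handed in; nothing more can be done
None
```

The tab is clicked in at the ring label (within about 1°), the shutter button was then pressed to its stop and came back up, nothing else appears to have moved, and the job was handed in at about 31 s.

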